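# Feel the end float of a drum buffer's shaft

### The arm

A 6-joint arm with a two-finger parallel gripper is mounted at the origin on the work surface. World frame = base frame: x ahead of the robot, y to its left, z up, the work surface at z = 0. Lengths are in m, angles in rad, forces in N, time in s.
With the tool pointing down it reaches from about 0.3 to 0.85 m from the base axis. Payload 5.4 kg.
Tool frame: the origin (TCP) lies midway between the tips of the shut fingers; the grasp point (between the pads) lies 19 mm behind it; z points along the fingers, y is the direction in which the jaws open and shut (so a half turn about z gives the same grasp; the last joint's range is limited). The gripper opens to 85 mm and grips with 20 to 120 N. Pads are 22 mm wide; open, the fingers measure 114 mm over their backs; the gripper's body (76 mm by 85 mm) begins 54 mm behind the grasp point. The pads swing forward as they close: fully open they stand 13 mm farther back than shut.
Start: joints at [-0.21, 0.158, 1.597, -0, 1.386, -0.21], TCP at [0.575, -0, 0.231] pointing down, gripper open.
Joint ranges: [-2.91, 2.91], [-0.94, 2.29], [0.18, 2.7], [-1.29, 4.43], [0.17, 2.64], [-3, 3]. Speed limits (rad/s): [2.57, 2.57, 3.14, 3.14, 3.14, 3.14].

### API

Orientations are given as a 3x3 rotation matrix whose columns are the frame's x, y, z axes.
In Python, from plant import state, read_camera, camera_params, hand_in gives the robot as it stands.
- The arm moves only by the tool servo_tool, never from a script. Its arguments are lists of equal length, an entry for each row: "xyz": the shift along the tool's x, y, z in m, a list of three; "rot": the turn, a rotation vector about the tool's x, y, z in degrees, a list of three. In form: {"xyz": [[tx, ty, tz], ...], "rot": [[wx, wy, wz], ...]}. A call has 1 to 8 rows; each row is the pose to reach, as a shift and turn from the pose commanded when the call began, along the tool's axes at that moment; what a row does not reach only later rows make up. A row lasts 1/10 s, in which the tool goes at most 50 mm and 8.59 degrees, less where a joint would pass 70% of its speed; a pose out of reach is approached as far as the arm can. A call with a gripper value outside its range is refused whole. "gripper" is the opening in per cent of the stroke, from 0 (shut) to 100 (fully open), set as the call begins (left out, the last holds). The fingers move at their own pace and stop on an object; the grip force is fixed at half the most. Time passes only in rows, so rows that repeat a pose let the fingers close. It gives the time, the measured TCP pose, the force and the opening at its end, in the units of the state.
- state(): the state, without advancing time (a new reading comes with each control period).
- read_camera(name): name is "scene" or "side" or "wrist"; returns the picture (420x560x3 uint8, blue, green, red); there is no depth.
- camera_params(name): a dict with "fx", "fy", "cx", "cy" (pixels), "k1" (the pictures are not rectified: a ray, as slopes to the right and down, at radius r is drawn at 1 + k1 r^2 times it, then the intrinsics apply), "R" (3x3) and "t" (3): a world point X has camera coordinates R X + t. Camera axes: x right, y down, z forward; pixel columns grow to the right and rows downward; lengths in m; the calibration is good to about 2 mm. A picture is of the moment at which its call begins: read the wrist's pose just before it. camera_params takes no time and is no camera call; for the wrist camera it gives the pose at the moment of the call.
- hand_in(): hands the job in, once; it reports no verdict.
The state is a dict: "time_s": time; "joints": joint angles; "joint_vel": joint speeds; "joint_efforts": joint torques, N m; "position": TCP position; "ee_rot": TCP orientation; "wrist_force": force on the tool from outside, world axes, zero at the start; "moment": the same for the moment, N m; "opening": finger opening in m.
Only numpy, scipy, OpenCV 4.12 (cv2) and the standard library are available. Lean on these libraries where they do the work, as an engineer would, in place of code of your own. Each camera call takes 0.05 s, during which the arm holds its last target.

### The job

Check the end float of the nail buffer with the thicker drum: by its black knob, push the shaft in until it stops against the motor housing, then pull it back out until it stops against the front upright. Leave it fully pulled out, let go, and do not shift the shaft of the other buffer, which has the thinner drum.

Things in the scene. Friction and masses are not known exactly. Their poses are not given: they have to be found in the camera images.
- thick: Bolted-down buffer with the THICKER cork drum (60 mm diameter, 59 long). Base plate 235 x 94 mm; aluminium front upright (top 85 mm above the table) on the robot's side, drum, then white motor housing (top 96 mm). Origin: on the table, midway between upright and housing. x axis: along the shaft, upright to motor; z up; yaw within 0.4 rad of straight ahead.
- thick_knob (a point): Centre of its shaft's black ribbed knob: a cylinder 30 mm in diameter, 36 long, lying along the shaft 70 mm above the table, in front of the upright (always 30 mm or more clear of it). x axis: along the shaft towards the motor (the way to push); y across, z up. The shaft only slides, does not turn; a drag of 2.5 N holds it where it is left.
- thick_shaft (a joint): Position of the thicker-drum buffer's shaft along its axis, in m: 0 is pushed fully in (drum against the motor housing), 0.05 is pulled fully out towards the knob end (drum against the front upright). It starts somewhere in between.
- thin_knob (a point): Knob of the other buffer, whose shaft must not be shifted: the same machine with an equal shaft and knob but the THINNER drum (34 mm diameter). It stands to the left or right of the first. Point and axes as for the first knob.

How it is judged:
By the outcome, as a careful person would: the job done as asked, in the order asked, and still so for the second after the job is handed in, with the robot touching nothing.
It also fails if it takes over 32 s, if anything falls off the work surface, if the arm or the gripper's body presses on something with over 40 N, if the wrist force passes 120 N, or if a joint passes its speed limit or range.

## Working session

There is one attempt and no reset: what is moved stays moved. The work goes in short steps, Python scripts to look and compute and a tool call to move; the robot and the scene stay as the last step left them, time stands still between calls to the robot, and variables do not carry over. Pictures are saved under pics/ and viewed, and the job is handed in when it is done.

Besides the shell and the picture viewer there is one more tool, called after "Call:" as a command line: name --argument value ..., lists and objects as JSON in quotes. servo_tool: Moves the arm, as the interface text tells. Its arguments: {"type":"object","properties":{"xyz":{"type":"array","items":{"type":"array","items":{"type":"number"}}},"rot":{"type":"array","items":{"type":"array","items":{"type":"number"}}},"gripper":{"type":"number"}},"required":["xyz","rot"]}

```bash
mkdir -p pics
python3 - <<'E'
from plant import *
import cv2
s=state();print(s['time_s'],s['position'],s['ee_rot'],s['opening'])
for n in("scene","side","wrist"):
    cv2.imwrite(f"pics/{n}0.png",read_camera(n)); p=camera_params(n);print(n,{k:(v if not hasattr(v,'round') else v.round(4).tolist()) if not isinstance(v,float) else round(v,4) for k,v in p.items()})
E
```

```text
0.0 [5.74401188e-01 1.07469505e-04 2.30320368e-01] [[-1.96029906e-05  9.99998312e-01 -1.83732084e-03]
 [ 9.99999924e-01  2.03183825e-05  3.89349002e-04]
 [ 3.89385677e-04 -1.83731307e-03 -9.99998236e-01]] 0.08549959001678531
scene {'fx': 489.6588, 'fy': 489.6588, 'cx': 281.2801, 'cy': 198.6278, 'k1': -0.0894, 'R': [[-0.5432, 0.8396, 0.0037], [0.555, 0.3624, -0.7488], [-0.63, -0.4047, -0.6628]], 't': [0.347, -0.2761, 1.3996]}
side {'fx': 435.574, 'fy': 435.574, 'cx': 276.2045, 'cy': 206.4617, 'k1': -0.0169, 'R': [[0.6999, -0.7141, 0.0122], [-0.4195, -0.4248, -0.8023], [0.5781, 0.5564, -0.5969]], 't': [-0.421, 0.2948, 0.7887]}
wrist {'fx': 302.0485, 'fy': 302.0485, 'cx': 278.3785, 'cy': 207.4724, 'k1': 0.0024, 'R': [[1.0, -0.0001, -0.0013], [0.0003, -0.9488, 0.3157], [-0.0013, -0.3157, -0.9488]], 't': [-0.5738, -0.0409, 0.3809]}
```

View pics/scene0.png

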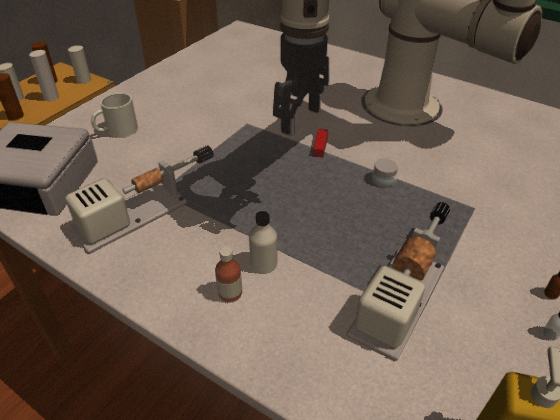

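View pics/side0.png

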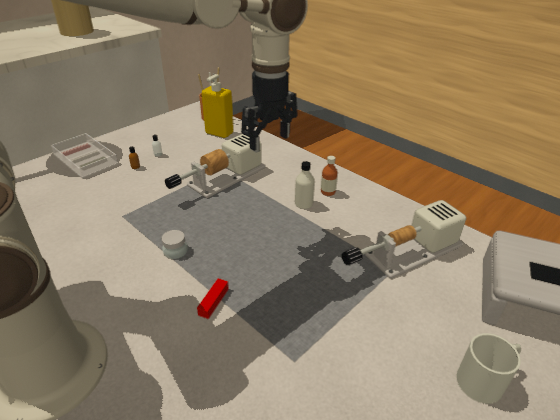

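View pics/wrist0.png

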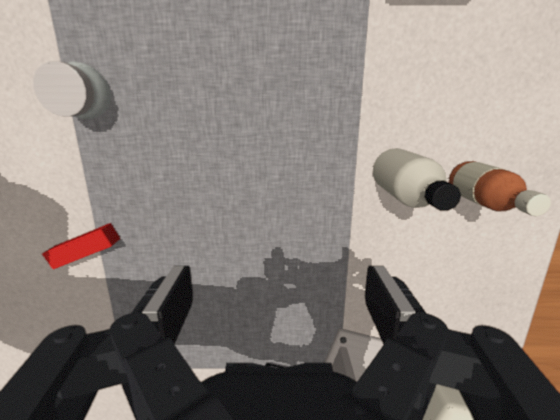

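Run:
```python
import cv2
a=cv2.imread("pics/scene0.png")[190:360,340:480]; cv2.imwrite("pics/c1.png",cv2.resize(a,None,fx=3.5,fy=3.5,interpolation=2))
a=cv2.imread("pics/side0.png")[120:210,150:280]; cv2.imwrite("pics/c2.png",cv2.resize(a,None,fx=6,fy=6,interpolation=2))
```

```text
(no output)
```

View pics/c1.png

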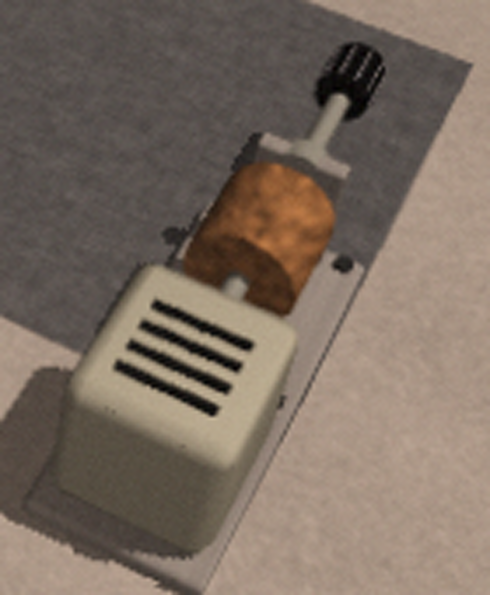

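View pics/c2.png

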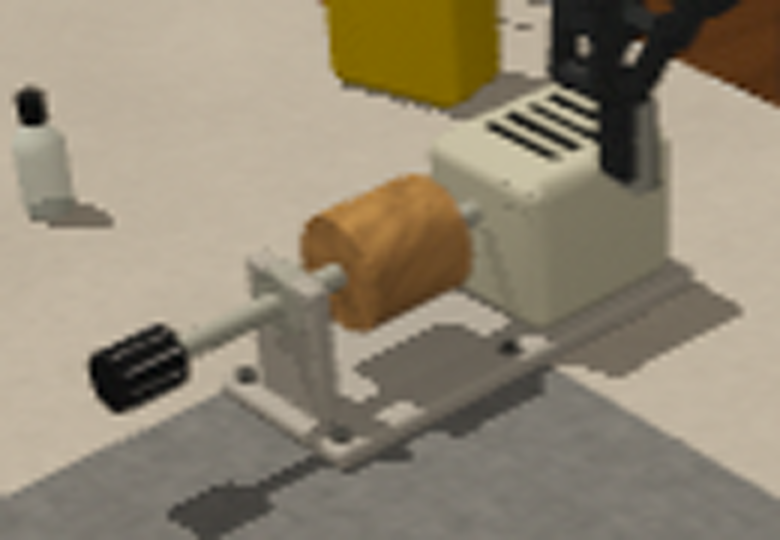

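```bash
cat > h.py <<'E'
import numpy as np,cv2
from plant import *
def ray(n,u,v,p=None):
    p=p or camera_params(n);K=np.array([[p['fx'],0,p['cx']],[0,p['fy'],p['cy']],[0,0,1]])
    q=cv2.undistortPoints(np.array([[[u,v]]],float),K,np.array([p['k1'],0,0,0,0.]))[0,0]
    R=np.array(p['R']);c=-R.T@np.array(p['t']);d=R.T@np.array([q[0],q[1],1]);return c,d/np.linalg.norm(d)
def atz(n,u,v,z,p=None):
    c,d=ray(n,u,v,p);return c+d*(z-c[2])/d[2]
def tri(rs):
    A=0;b=0
    for c,d in rs:
        M=np.eye(3)-np.outer(d,d);A=A+M;b=b+M@c
    return np.linalg.solve(A,b)
E
python3 - <<'E'
from h import *
np.set_printoptions(precision=4,suppress=True)
print("knob",atz("scene",440.3,212.9,.07),atz("side",173.2,181.3,.07),tri([ray("scene",440.3,212.9),ray("side",173.2,181.3)]))
print("scene motor-side shaft",atz("scene",408,272.3,.07),"upright",atz("scene",428.6,230,.07))
print("side motor",atz("side",229.2,155,.07),"drumfront",atz("side",205,166.2,.07))
# base plate corners: scene front right crop(365,265)? side front corners
print("plate side near corner",atz("side",150+340/6,120+462/6,0.0),"left",atz("side",150+228/6,120+390/6,0))
print("thin knob",atz("scene",204,155,.07),atz("side",352,256,.07))
E
```

```text
knob [0.471  0.2623 0.07  ] [0.4693 0.2564 0.07  ] [0.4705 0.2611 0.0681]
scene motor-side shaft [0.6474 0.2656 0.07  ] upright [0.529  0.2594 0.07  ]
side motor [0.6669 0.2583 0.07  ] drumfront [0.5775 0.2581 0.07  ]
plate side near corner [0.5449 0.2186 0.    ] left [0.5439 0.3046 0.    ]
thin knob [ 0.5769 -0.2457  0.07  ] [ 0.573 -0.255  0.07 ]
```

Call:
servo_tool --xyz '[[0.04,-0.015,0],[0.08,-0.03,0],[0.12,-0.045,0],[0.16,-0.06,0],[0.2,-0.075,0.01],[0.23,-0.09,0.02],[0.25,-0.1,0.03],[0.26,-0.104,0.04]]' --rot '[[0,0,-8],[0,0,-16],[0,0,-24],[0,0,-32],[0,0,-40],[0,0,-48],[0,0,-56],[0,0,-64]]' --gripper 100

```text
time_s: 0.95
position: [0.4695, 0.2618, 0.1906]
ee_rot: [[-0.902, 0.431, -0.001], [0.431, 0.902, 0.0], [0.001, -0.0, -1.0]]
wrist_force: [-0.3, 0.4, -0.9]
opening: 0.0854
```

Call:
servo_tool --xyz '[[0,0,0.01],[0,0,0.02],[0,0,0.03],[0,0,0.03],[0,0,0.03],[0,0,0.03]]' --rot '[[0,0,-8],[0,0,-16],[0,0,-24],[0,0,-26],[0,0,-26],[0,0,-26]]'

```text
time_s: 1.55
position: [0.471, 0.26, 0.1613]
ee_rot: [[-1.0, 0.001, 0.0], [0.001, 1.0, 0.0], [-0.0, 0.0, -1.0]]
wrist_force: [-0.7, -0.3, -0.0]
opening: 0.0858
```

Run:
```python
from h import *
np.set_printoptions(precision=4,suppress=True)
s=state();p=camera_params("wrist");np.savez("w1.npz",**p)
cv2.imwrite("pics/w1.png",read_camera("wrist"));print(s['time_s'],s['position'],s['ee_rot'],s['joints'],s['wrist_force'])
```

```text
1.55 [0.471  0.26   0.1613] [[-1.     0.001  0.   ]
 [ 0.001  1.     0.   ]
 [-0.     0.    -1.   ]] [ 0.2796  0.1276  1.7743 -0.      1.2397 -1.2901] [-0.688  -0.3178 -0.0025]
```

View pics/w1.png

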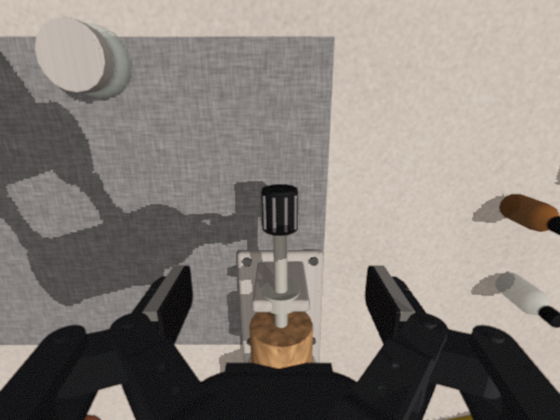

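Run:
```python
from h import *
np.set_printoptions(precision=4,suppress=True)
p=dict(np.load("w1.npz"))
for n,u,v,z in [("knob top near end",280,189,.085),("knob top far end?",280,231,.085),("knob c",280,210,.07),("knob L",262.5,210,.07),("knob R",298.5,210,.07),("shaft mid",280,262,.075),("shaft drum",281,318,.075),("plate fl",238,250,.005),("plate fr",323,250,.005),("upr L",254,305,.085),("upr R",309,305,.085)]:
    print(n,atz("wrist",u,v,z,p))
c,d=ray("scene",440.3,212.9)
print(tri([ray("scene",440.3,212.9),ray("side",173.2,181.3),ray("wrist",280,210,p)]))
```

```text
knob top near end [0.4478 0.2613 0.085 ]
knob top far end? [0.4819 0.2613 0.085 ]
knob c [0.4696 0.2614 0.07  ]
knob L [0.4696 0.2471 0.07  ]
knob R [0.4696 0.2766 0.07  ]
shaft mid [0.5147 0.2614 0.075 ]
shaft drum [0.5719 0.2624 0.075 ]
plate fl [0.5381 0.2158 0.005 ]
plate fr [0.5383 0.3089 0.005 ]
upr L [0.5505 0.2391 0.085 ]
upr R [0.5506 0.2862 0.085 ]
[0.4704 0.2612 0.068 ]
```

Call:
servo_tool --xyz '[[0.002,0.001,0.03],[0.002,0.001,0.06],[0.002,0.001,0.09],[0.002,0.001,0.113],[0.002,0.001,0.113],[0.002,0.001,0.113]]' --rot '[[0,0,0],[0,0,0],[0,0,0],[0,0,0],[0,0,0],[0,0,0]]'

```text
time_s: 2.2
position: [0.4693, 0.2611, 0.0488]
ee_rot: [[-1.0, 0.0, 0.0], [0.0, 1.0, 0.0], [-0.0, 0.0, -1.0]]
wrist_force: [-0.2, -0.1, 0.2]
opening: 0.0852
```

Call:
servo_tool --xyz '[[0,0,0],[0,0,0],[0,0,0],[0,0,0],[0,0,0],[0,0,0],[0,0,0],[0,0,0]]' --rot '[[0,0,0],[0,0,0],[0,0,0],[0,0,0],[0,0,0],[0,0,0],[0,0,0],[0,0,0]]' --gripper 0

```text
time_s: 3.0
position: [0.4696, 0.2609, 0.0493]
ee_rot: [[-1.0, -0.0, 0.001], [-0.0, 1.0, -0.0], [-0.001, -0.0, -1.0]]
wrist_force: [-1.2, -1.4, 6.0]
opening: 0.0287
```

Run:
```python
from h import *
cv2.imwrite("pics/w2.png",read_camera("wrist"));a=read_camera("side")[100:220,130:290];cv2.imwrite("pics/s2.png",cv2.resize(a,None,fx=4,fy=4));print(state()['wrist_force'],state()['position'])
```

```text
[-1.22486069 -2.08211805  5.66027762] [0.46956769 0.26093241 0.0492644 ]
```

View pics/s2.png

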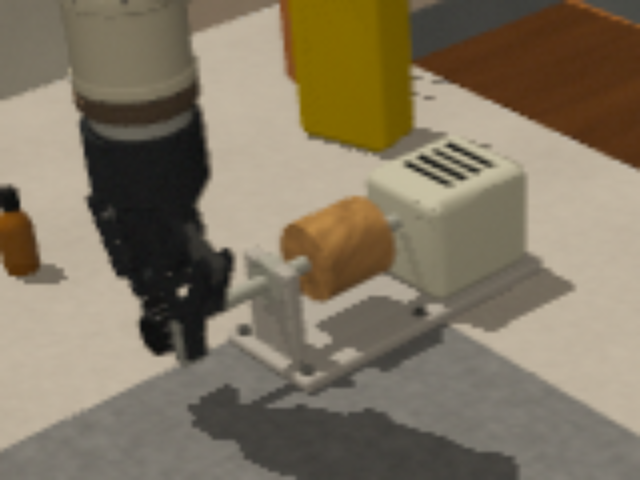

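View pics/w2.png

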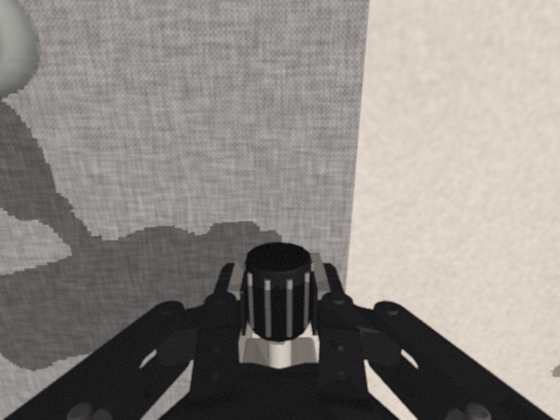

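The knob sits squarely between the pads (around (280,290) in the wrist view) and the opening of 29 mm fits its 30 mm diameter. I'll push in now, watching the force.

Call:
servo_tool --xyz '[[-0.002,0,0],[-0.004,0,0],[-0.006,0,0],[-0.008,0,0],[-0.01,0,0],[-0.012,0,0]]' --rot '[[0,0,0],[0,0,0],[0,0,0],[0,0,0],[0,0,0],[0,0,0]]'

```text
time_s: 3.7
position: [0.4813, 0.261, 0.0492]
ee_rot: [[-1.0, -0.001, 0.0], [-0.001, 1.0, -0.0], [-0.0, -0.0, -1.0]]
wrist_force: [-3.2, -1.2, 7.2]
opening: 0.0282
```

Call:
servo_tool --xyz '[[-0.002,0,0],[-0.004,0,0],[-0.006,0,0],[-0.008,0,0]]' --rot '[[0,0,0],[0,0,0],[0,0,0],[0,0,0]]'

```text
time_s: 4.1
position: [0.4893, 0.2611, 0.0492]
ee_rot: [[-1.0, -0.001, 0.0], [-0.001, 1.0, -0.0], [-0.0, -0.0, -1.0]]
wrist_force: [-3.3, -0.7, 7.0]
opening: 0.0287
```

Call:
servo_tool --xyz '[[-0.002,0,0],[-0.004,0,0],[-0.005,0,0]]' --rot '[[0,0,0],[0,0,0],[0,0,0]]'

```text
time_s: 4.4
position: [0.4944, 0.2612, 0.0492]
ee_rot: [[-1.0, -0.0, 0.001], [-0.0, 1.0, 0.0], [-0.001, 0.0, -1.0]]
wrist_force: [-2.9, -0.9, 6.0]
opening: 0.0281
```

Call:
servo_tool --xyz '[[-0.002,0,0],[-0.004,0,0],[-0.005,0,0]]' --rot '[[0,0,0],[0,0,0],[0,0,0]]'

```text
time_s: 4.7
position: [0.4973, 0.2612, 0.0491]
ee_rot: [[-1.0, -0.0, -0.005], [-0.0, 1.0, -0.0], [0.005, -0.0, -1.0]]
wrist_force: [-11.7, -1.5, 14.4]
opening: 0.0284
```

Call:
servo_tool --xyz '[[-0.001,0,0],[-0.002,0,0],[-0.002,0,0]]' --rot '[[0,0,0],[0,0,0],[0,0,0]]'

```text
time_s: 5.0
position: [0.4972, 0.2612, 0.049]
ee_rot: [[-1.0, -0.001, -0.009], [-0.001, 1.0, -0.001], [0.009, -0.001, -1.0]]
wrist_force: [-18.0, -2.4, 19.5]
opening: 0.0283
```

Run:
```python
from h import *
s=state();a=read_camera("side")[100:220,130:290];cv2.imwrite("pics/s3.png",cv2.resize(a,None,fx=4,fy=4));print(s['wrist_force'],s['position'])
```

```text
[-18.02437238  -2.42783552  19.54246797] [0.49718267 0.26118068 0.04900073]
```

View pics/s3.png

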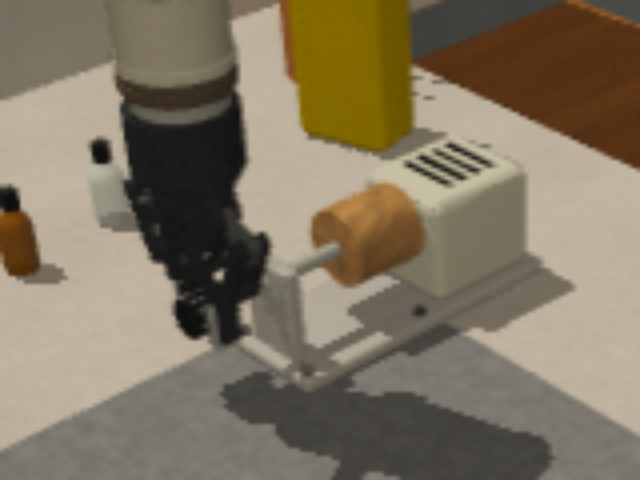

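The drum now meets the housing, and the TCP stalled at x=0.497 while the force rose. Next is the pull; I expect the stop near x=0.447.

Call:
servo_tool --xyz '[[0.004,0,0],[0.009,0,0],[0.014,0,0],[0.019,0,0],[0.024,0,0],[0.029,0,0],[0.034,0,0],[0.038,0,0]]' --rot '[[0,0,0],[0,0,0],[0,0,0],[0,0,0],[0,0,0],[0,0,0],[0,0,0],[0,0,0]]'

```text
time_s: 5.85
position: [0.4638, 0.2609, 0.0492]
ee_rot: [[-1.0, -0.0, 0.002], [-0.0, 1.0, -0.0], [-0.002, -0.0, -1.0]]
wrist_force: [2.9, -2.8, 6.2]
opening: 0.0285
```

Call:
servo_tool --xyz '[[0.003,0,0],[0.006,0,0],[0.009,0,0],[0.011,0,0]]' --rot '[[0,0,0],[0,0,0],[0,0,0],[0,0,0]]'

```text
time_s: 6.25
position: [0.4529, 0.2608, 0.0492]
ee_rot: [[-1.0, -0.0, 0.002], [-0.0, 1.0, -0.0], [-0.002, -0.0, -1.0]]
wrist_force: [3.3, -3.0, 7.0]
opening: 0.0286
```

Call:
servo_tool --xyz '[[0.002,0,0],[0.004,0,0],[0.006,0,0],[0.007,0,0]]' --rot '[[0,0,0],[0,0,0],[0,0,0],[0,0,0]]'

```text
time_s: 6.65
position: [0.4473, 0.2607, 0.0494]
ee_rot: [[-1.0, -0.0, 0.006], [-0.0, 1.0, -0.0], [-0.006, -0.0, -1.0]]
wrist_force: [9.9, -1.9, 0.6]
opening: 0.0283
```

Call:
servo_tool --xyz '[[0.001,0,0],[0.002,0,0],[0.003,0,0],[0.003,0,0]]' --rot '[[0,0,0],[0,0,0],[0,0,0],[0,0,0]]'

```text
time_s: 7.05
position: [0.4474, 0.2607, 0.0495]
ee_rot: [[-1.0, 0.0, 0.013], [0.0, 1.0, 0.001], [-0.013, 0.001, -1.0]]
wrist_force: [18.9, -2.2, -7.3]
opening: 0.0281
```

Run:
```python
from h import *
s=state();a=read_camera("side")[100:220,130:290];cv2.imwrite("pics/s4.png",cv2.resize(a,None,fx=4,fy=4));print(s['wrist_force'],s['position'])
```

```text
[18.8781919  -2.15204189 -7.30982609] [0.44735041 0.26073648 0.04949781]
```

View pics/s4.png

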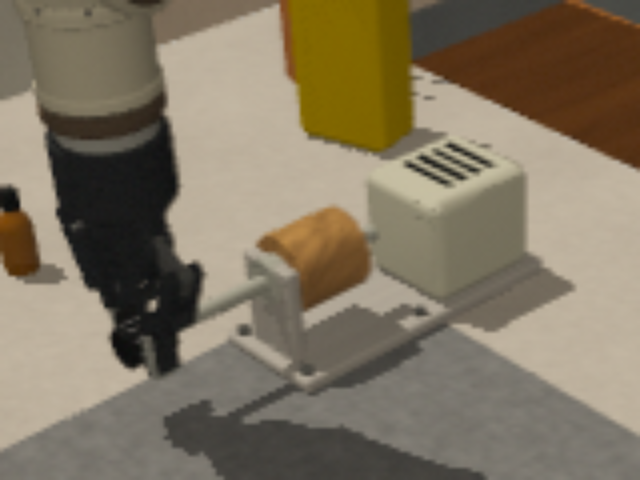

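The drum is against the upright and the travel is 49.8 mm, matching 50. Releasing now, with the pull bias still on.

Call:
servo_tool --xyz '[[0,0,0],[0,0,0],[0,0,0],[0,0,0],[0,0,0],[0,0,0],[0,0,0],[0,0,0]]' --rot '[[0,0,0],[0,0,0],[0,0,0],[0,0,0],[0,0,0],[0,0,0],[0,0,0],[0,0,0]]' --gripper 100

```text
time_s: 7.9
position: [0.442, 0.261, 0.0483]
ee_rot: [[-1.0, -0.0, -0.0], [-0.0, 1.0, 0.0], [0.0, 0.0, -1.0]]
wrist_force: [-0.1, -0.6, -0.9]
opening: 0.0851
```

Call:
servo_tool --xyz '[[0,0,-0.02],[0,0,-0.04],[0,0,-0.07],[0,0,-0.1],[0,0,-0.13],[0,0,-0.15],[0,0,-0.15],[0,0,-0.15]]' --rot '[[0,0,0],[0,0,0],[0,0,0],[0,0,0],[0,0,0],[0,0,0],[0,0,0],[0,0,0]]'

```text
time_s: 8.7
position: [0.4419, 0.2609, 0.1979]
ee_rot: [[-1.0, 0.0, -0.0], [0.0, 1.0, -0.0], [0.0, -0.0, -1.0]]
wrist_force: [-0.1, -0.0, -0.4]
opening: 0.0858
```

Run:
```python
from h import *
s=state();p=camera_params("wrist");w=read_camera("wrist");a=read_camera("side");c=read_camera("scene")
cv2.imwrite("pics/w5.png",w);cv2.imwrite("pics/s5.png",cv2.resize(a[100:220,130:290],None,fx=4,fy=4));np.savez("w5.npz",**p)
for n,now,sl in(("side",a,np.s_[190:290,330:470]),("scene",c,np.s_[140:250,60:220])):
    o=cv2.imread(f"pics/{n}0.png")[sl]; cv2.imwrite(f"pics/t_{n}.png",cv2.resize(np.hstack([o,now[sl]]),None,fx=2.4,fy=2.4))
print(s['time_s'],s['wrist_force'],s['position'],s['opening'])
```

```text
8.7 [-0.13196498 -0.0464726  -0.35101892] [0.44186255 0.26094163 0.19790929] 0.08575624790581192
```

View pics/w5.png

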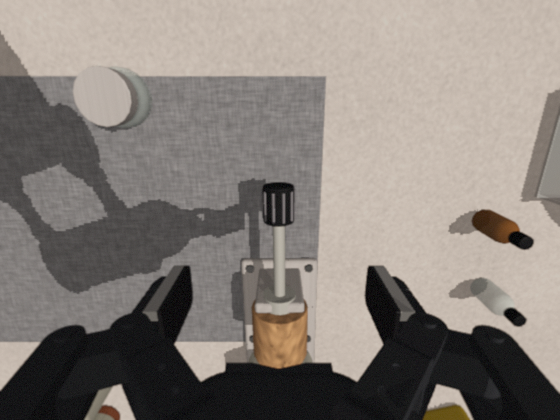

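View pics/s5.png

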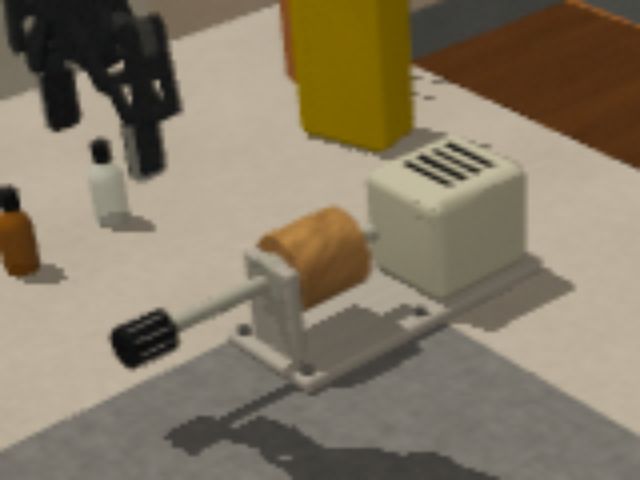

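View pics/t_side.png

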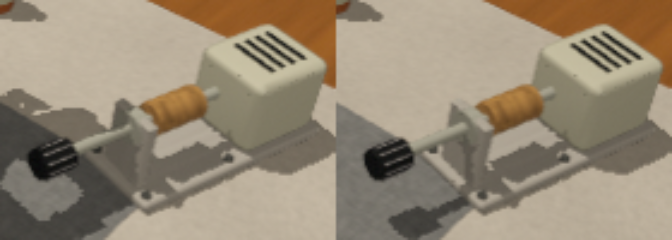

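The drum is flush against the upright and the knob is free, at (278,205) in the wrist view. The thin buffer looks the same before and after. Handing in.

```bash
python3 -c "
from plant import *
print(hand_in())"
```

```text
the job is handed in; nothing more can be done
None
```

I checked the end float on the thick-drum buffer and left its shaft fully pulled out and released. The job was handed in at about 9 s of the 32 s allowed.

- **Push in:** I gripped the black knob and pushed until the tool stopped at x = 0.497. The push force rose to 18 N, and the side picture showed the drum against the motor housing.
- **Pull out:** I then pulled until it stopped at x = 0.447. The pull force rose to 19 N, and the picture showed the drum against the front upright. The travel was 49.8 mm against the 50 mm given.
- **Release:** I opened the gripper with the pull still on, so the shaft could not be nudged back in, then lifted straight up. The gripper is about 11 cm above the knob, and the force reads about zero.
- **Last pictures:** The thick drum is still against the front upright. The thin buffer looks the same as before in the side picture; I did not measure its shaft.

No check failed. The only disagreement was in the first measurements: the scene and side cameras put the knob about 6 mm apart sideways. The wrist camera gave y = 0.261, and I used that.

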